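Close the shutter lever, then swing the interlocked lens over its port

TASK

On the dark metal block, close the beam shutter: turn the long lever with the slim upright post counter-clockwise (seen from above) until you feel it come fully home against its stop. Then turn the short crank with the fat black knob counter-clockwise until the small lens it carries sits over the light port, home against its own stop. Work gently, never force the crank or lean on a stop, leave the loose parts on the bench alone, and let go of everything at the end.

Things in the scene. Friction and masses are not known exactly. Their poses are not given: they have to be found in the camera images.
- block: Dark steel base plate, 165 x 200 x 12 mm, bolted to the bench (cannot move), carrying the mechanism. Origin on its underside, z up; the plate spans x -100 to 65 mm and y -100 to 100 mm. In this frame the upright lever axis stands at (0, -39) mm and the upright crank axis at (0, 39) mm.
- lever: Shutter lever: aluminium arm 26 to 34 mm above the bench, along its own -x; origin on its upright axis at bench level. Its yaw relative to the block (0: arm along the block's -x; grows counter-clockwise) starts at -0.35 to 0.1 rad. About 3.5 N at the post moves it; it stays where left. Closed lies at 1.05 to 2.1 rad, different every time: find it by feel, the force rises steeply at the stop.
- lever_post (a point): Top centre of the lever's upright steel post: 14 mm across, from 32 to 92 mm above the bench, 75 mm from the lever axis.
- lever_axis (a point): Lever axis at bench level. Round it, under the arm and clamped to it at an unknown angle, is a black cam disc, 42 mm radius, 14 to 22 mm above the bench, with one wide notch and a small lug. Closed: the lug meets the stop pin and the notch faces the crank. More than about 0.04 rad short of that, the cam's rim blocks the crank. Once the crank has turned, the lever is locked.
- selector: Crank, turning about the upright crank axis (origin on it, at bench level). Its knob arm, 26 to 34 mm above the bench, lies at +40 degrees from its own x axis; its lens arm at +110 degrees. Yaw relative to the block: 0 to 0.06 rad at the start, 1.57 rad when home (counter-clockwise). About 2.5 N at the knob moves it; it stays where left. Pushed before the lever is closed, it jams after about 0.1 rad.
- selector_knob (a point): Top centre of the crank's black knob: 26 mm across, from 34 to 70 mm above the bench, 60 mm from the crank axis.
- lens (a point): Centre of the small lens on the crank: black ring 34 mm across, 26 to 32 mm above the bench, 78 mm from the crank axis.
- light_port (a point): Centre of the round glass light port (26 mm across) in the block's top, 12 mm above the bench; the lens belongs over it.
- stops: The two fixed steel stop pins, 8 mm across, origin as the block's. The lever's pin, at (38, -70) mm in the block's frame, top at 24 mm, is met by the cam's lug 49 mm from the lever axis. The crank's pin, at (-49, 10) mm, top at 34 mm, is met by the lens arm 57 mm from the crank axis. Either pin bends at 25 N; the blade and cam are damaged when forced on each other with 15 N.
- post: Bystander: loose upright steel optics post, 25 mm across, 75 mm tall, 100 to 140 mm beyond (+x of) the block's origin. Origin at the underside's centre.
- collar: Bystander: loose black post collar lying flat, 44 mm across, 16 mm high, beyond the block. Origin at the underside's centre.
- driver: Bystander: loose screwdriver, 150 mm long, lying on the bench beside the block on its -y side.

How it is judged:
On the way, in this order (a step that is already met when the one before it is completed fails the run):
1. the lever is turned to where it can be closed (its post no further than 45 mm on the -x side of the lever axis, block frame) while the crank is still unturned (lens over 90 mm from the port) (x of lever_post in the frame of block above -0.045 m and horizontal distance between lens and light_port above 0.09 m), for 0.2 s.
2. the lens is over the light port within 6 mm (horizontal distance between lens and light_port below 0.006 m), for 0.2 s.
At the end, for the whole second after the job is handed in: The lens is over the light port (centres within 6 mm seen from above), the lever is still closed (its post no further than 48 mm on the -x side of the lever axis in the block's frame), both are at rest and nothing is touched (horizontal distance between lens and light_port below 0.006 m and x of lever_post in the frame of block above -0.048 m and angular speed of each of selector, lever below 0.05 rad/s).
It fails at once if the lever's cam or the crank is pressed on its stop pin with more than 25 N (contact force between any of lever, selector and stops above 25 N).
It fails at once if the crank is forced against the lever's cam with more than 15 N (contact force between lever and selector above 15 N).
It fails at once if a bystander is moved by more than 15 mm (distance of any of post, collar, driver from where it was at the start of the episode above 0.015 m).
It also fails if it takes over 64 s, if anything falls off the work surface, if the arm or the gripper's body presses on something with over 40 N, if the wrist force passes 120 N, or if a joint passes its speed limit or range.

ROBOT

A 6-joint arm with a two-finger parallel gripper is mounted at the origin on the work surface. World frame = base frame: x ahead of the robot, y to its left, z up, the work surface at z = 0. Lengths are in m, angles in rad, forces in N, time in s.
With the tool pointing down it reaches from about 0.3 to 0.875 m from the base axis. Payload 6.4 kg.
Tool frame: the origin (TCP) lies at the very end of the fingers, on their centre line; the grasp point (between the pads) lies 19 mm behind it; z points along the fingers, y is the direction in which the jaws open and shut (so a half turn about z gives the same grasp; the last joint's range is limited). The gripper opens to 85 mm and grips with 20 to 120 N. Pads are 22 mm wide; open, the fingers measure 114 mm over their backs; the gripper's body (76 mm by 85 mm) begins 54 mm behind the grasp point. The pads swing forward as they close: fully open they stand 13 mm farther back than shut.
Start: joints at [-1.411, 0.181, 1.607, -0, 1.354, -0.206], TCP at [0.206, -0.537, 0.231] pointing down, gripper open.
Joint ranges: [-2.99, 2.99], [-0.89, 2.07], [0.3, 2.58], [-1.14, 4.28], [0, 2.63], [-3.12, 3.12]. Speed limits (rad/s): [2.57, 2.57, 3.01, 3.14, 3.14, 3.14].

INTERFACE

Orientations are given as a rotation vector (axis times angle).
In Python, from plant import ctrl, eyes gives the robot as it stands. The module is installed in compiled form; this text tells all that it offers.
- The arm moves only by the tool send_rows, never from a script. Its argument "series" is a list of rows, each a list of 5 numbers: the shift along the world's x, y, z in m, then the turn about the world's z in degrees, then the opening, from 0 (shut) to 1 (fully open). In form: [[tx, ty, tz, spin, grip], ...]. A call has 1 to 12 rows; each row shifts and turns the commanded pose from where the row before left it; what a row does not reach is not made up. A row lasts 1/10 s, in which the tool goes at most 50 mm and 8.59 degrees, less where a joint would pass 70% of its speed; a pose out of reach is approached as far as the arm can. A call with a gripper value outside its range is refused whole. The fingers move at their own pace and stop on an object; the grip force is fixed at half the most. Time passes only in rows, so rows that do not move let the fingers close. It gives the time, the measured TCP pose, the force and the opening at its end, in the units of the state.
- ctrl.sense(): the state, without advancing time (a new reading comes with each control period).
- eyes.camera(name): name is "side" or "top"; returns a dict with "pixels" (480x640x3 uint8, red, green, blue), "fx", "fy", "cx", "cy" (pixels), "world_from_camera" (4x4, takes a point from camera to world coordinates). Camera axes: x right, y up, looking along -z (the intrinsics and any distortion apply to the point x, -y, -z); pixel columns grow to the right and rows downward; lengths in m; the calibration is good to about 2 mm. A picture is of the moment at which its call begins. There is no depth.
- ctrl.finish_job(): hands the job in, once; it reports no verdict.
Trained networks look in a picture, given as the dict that the camera call returned (one of the last four; its "shot" number tells which), for a name from the list of things; names that differ only in an ending like _2 or _b are one class to them, and where a whole thing is asked for, a point or a joint stands for the part that bears it (a point fixed in the world has none). Each returns a list of dicts, best first, with "score" (0 to 1); they miss things now and then, are a little off and sometimes report something else, mostly with a low value. They report only what shows in the picture. A call takes as long as a camera call.
- eyes.masks_of(picture, name): "mask" (480x640 bool, what is visible of it) and "pixel" ([column, row] in pixels, amid what is visible of it).
The state is a dict: "time": time; "joint_pos": joint angles; "joint_velocities": joint speeds; "effort": joint torques, N m; "eef_pos": TCP position; "eef_rot": TCP orientation; "ft_force": force on the tool from outside, world axes, zero at the start; "torque": the same for the moment, N m; "opening": finger opening in m.
Only numpy, scipy, OpenCV 4.12 (cv2) and the standard library are available. Lean on these libraries where they do the work, as an engineer would, in place of code of your own. Each camera call takes 0.05 s, during which the arm holds its last target. There are 200 camera calls.

## Working session

There is one attempt and no reset: what is moved stays moved. The work goes in short steps, Python scripts to look and compute and a tool call to move; the robot and the scene stay as the last step left them, time stands still between calls to the robot, and variables do not carry over. Pictures are saved under pics/ and viewed, about 8 in all and at most 12, crops included, and the job is handed in when it is done.

Besides the shell and the picture viewer there is one more tool, called after "Call:" as name([rows], argument=value, ...), one row to a line, values as JSON. send_rows: Moves the arm, as the interface text tells. Its arguments: {"type":"object","properties":{"series":{"type":"array","items":{"type":"array","items":{"type":"number"}}}},"required":["series"]}

```bash
mkdir -p pics; cat > h.py <<'E'
import numpy as np, cv2
from plant import ctrl, eyes
def ray(p,px):
    T=p["world_from_camera"]; d=T[:3,:3]@np.array([(px[0]-p["cx"])/p["fx"],-(px[1]-p["cy"])/p["fy"],-1]); return T[:3,3],d
def at(p,px,z):
    o,d=ray(p,px); return o+d*(z-o[2])/d[2]
def proj(p,w):
    T=p["world_from_camera"]; c=T[:3,:3].T@(np.array(w)-T[:3,3]); return [p["cx"]+p["fx"]*c[0]/-c[2], p["cy"]-p["fy"]*c[1]/-c[2]]
def save(p,n): cv2.imwrite(f"pics/{n}.png",p["pixels"][:,:,::-1])
E
python3 - <<'E'
from h import *
s=ctrl.sense(); print(s["time"],s["eef_pos"],s["eef_rot"],s["opening"])
for c in ["top","side"]:
    p=eyes.camera(c); save(p,c+"0"); print(c,p["world_from_camera"].round(3).tolist(),p["fx"],p.keys())
    for n,z in [("block",.012),("lever_post",.092),("selector_knob",.07),("lens",.032),("light_port",.012),("lever_axis",.034),("lever",.03),("selector",.03),("post",.075),("collar",.016),("driver",.01)]:
        r=eyes.masks_of(p,n)
        for q in r[:2]: print(n,round(q["score"],2),np.round(q["pixel"]),q["mask"].sum(),at(p,q["pixel"],z).round(3))
E
```

```text
0.0 [ 0.20561723 -0.53640407  0.23039748] [-3.08748874e+00 -5.71132130e-01 -9.77360837e-05] 0.08531556837268826
top [[0.015, 1.0, -0.013, 0.584], [-1.0, 0.015, -0.013, -0.036], [-0.013, 0.013, 1.0, 0.855], [0.0, 0.0, 0.0, 1.0]] 464.4678758549399 dict_keys(['pixels', 'fx', 'fy', 'cx', 'cy', 'world_from_camera', 'shot'])
block 0.67 [333. 265.] 10474 [ 0.55  -0.049  0.012]
lever_post 0.59 [353. 266.] 1768 [ 0.553 -0.08   0.092]
selector_knob 0.76 [312. 248.] 2049 [ 0.582 -0.011  0.07 ]
lens 0.91 [308. 249.] 2033 [ 0.579 -0.005  0.032]
light_port 0.91 [335. 265.] 10268 [ 0.55  -0.052  0.012]
light_port 0.32 [469. 309.] 780 [ 0.474 -0.295  0.012]
lever_axis 0.83 [335. 265.] 10297 [ 0.551 -0.052  0.034]
lever_axis 0.47 [413. 201.] 272 [ 0.666 -0.188  0.034]
selector 0.64 [313. 250.] 1824 [ 0.578 -0.013  0.03 ]
post 0.59 [414. 199.] 256 [ 0.666 -0.182  0.075]
collar 0.61 [303. 186.] 296 [0.693 0.007 0.016]
driver 0.92 [470. 311.] 740 [ 0.471 -0.298  0.01 ]
side [[-0.927, 0.229, -0.296, 0.348], [-0.375, -0.549, 0.747, 0.69], [0.009, 0.804, 0.595, 0.654], [0.0, 0.0, 0.0, 1.0]] 620.3559638246329 dict_keys(['pixels', 'fx', 'fy', 'cx', 'cy', 'world_from_camera', 'shot'])
block 0.81 [371. 289.] 9349 [ 0.55  -0.039  0.012]
lever_post 0.91 [384. 269.] 1664 [0.521 0.001 0.092]
selector_knob 0.7 [344. 286.] 2260 [0.569 0.036 0.07 ]
lens 0.58 [340. 282.] 2177 [ 0.593 -0.016  0.032]
light_port 0.89 [368. 287.] 9206 [ 0.556 -0.043  0.012]
lever_axis 0.64 [371. 291.] 9500 [ 0.541 -0.011  0.034]
lever 0.73 [386. 267.] 1565 [ 0.539 -0.081  0.03 ]
lever 0.38 [274. 278.] 460 [0.694 0.013 0.03 ]
selector 0.75 [342. 290.] 2138 [ 0.585 -0.     0.03 ]
post 0.63 [335. 212.] 559 [ 0.649 -0.134  0.075]
post 0.38 [346. 288.] 2162 [0.565 0.043 0.075]
collar 0.75 [275. 283.] 500 [0.695 0.009 0.016]
driver 0.59 [450. 216.] 642 [ 0.479 -0.3    0.01 ]
```

```bash
python3 - <<'E'
import cv2
a=cv2.imread("pics/top0.png")[150:350,230:497]; cv2.imwrite("pics/top0c.png",cv2.resize(a,None,fx=3,fy=3,interpolation=cv2.INTER_CUBIC))
a=cv2.imread("pics/side0.png")[180:380,250:517]; cv2.imwrite("pics/side0c.png",cv2.resize(a,None,fx=3,fy=3,interpolation=cv2.INTER_CUBIC))
E
```

```text
(no output)
```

View pics/top0c.png

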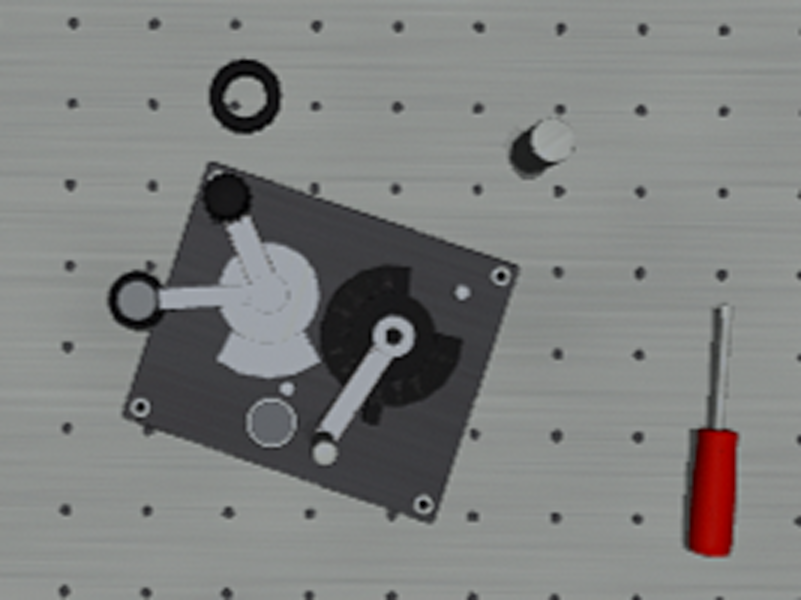

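View pics/side0c.png

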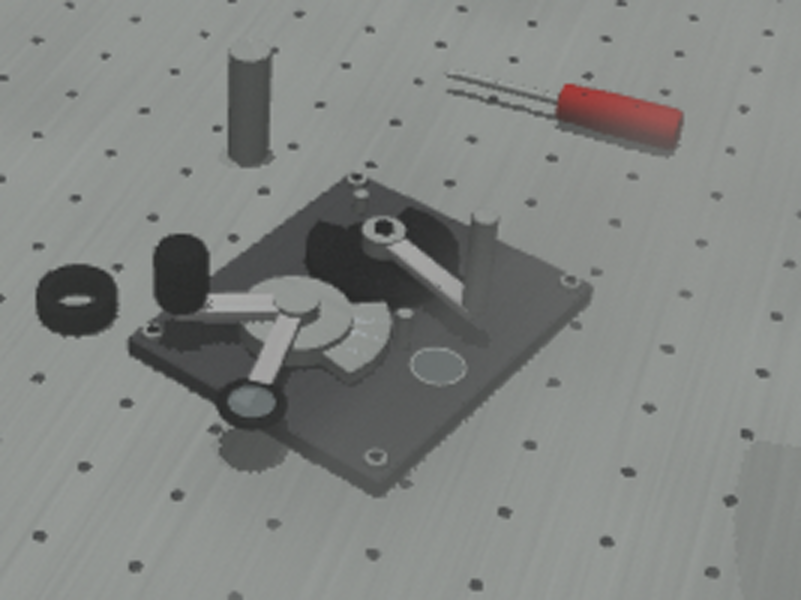

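The top crop shows the plate with corners at about (210,163), (518,267), (432,522) and (124,417). The lever axis is at (393,336), post top at (324,453), knob at (227,196), lens at (137,299) and port at (271,422). The cam lug is at (372,412), and the lever's stop pin is at (462,292). The side crop shows the same arrangement, and nothing stands in the way of either turning path.

```bash
python3 - <<'E'
from h import *
import json
p=eyes.camera("top"); f=lambda u,v,z: at(p,(230+u/3,150+v/3),z)[:2]
W=np.array([f(*c,.012) for c in [(210,163),(518,267),(432,522),(124,417)]])
B=np.array([(65,100),(65,-100),(-100,-100),(-100,100)])/1e3
Wc,Bc=W-W.mean(0),B-B.mean(0)
y=np.arctan2((Bc[:,0]*Wc[:,1]-Bc[:,1]*Wc[:,0]).sum(),(Bc*Wc).sum())
R=np.array([[np.cos(y),-np.sin(y)],[np.sin(y),np.cos(y)]]); t=W.mean(0)-R@B.mean(0)
print("block",t,y,"resid",((B@R.T+t-W)*1e3).round(1).tolist())
json.dump([t.tolist(),y],open("block.json","w"))
def blk(w): return R.T@(w-t)
for n,u,v,z in [("axis",393,336,.036),("post",324,453,.092),("knob",227,196,.07),("lens",137,299,.032),("port",271,422,.012),("lpin",462,292,.024),("cpin",287,388,.034),("lug",372,412,.022)]:
    w=f(u,v,z); print(n,w.round(4),(blk(w)*1e3).round(1))
la=np.array([0,-.039]); d=blk(f(324,453,.092))-la; print("lever yaw",np.arctan2(-d[1],-d[0]),np.hypot(*d))
ca=-la; d=blk(f(227,196,.07))-ca; print("crank yaw",np.arctan2(d[1],d[0])-np.radians(40),np.hypot(*d))
d=blk(f(372,412,.022))-la; print("lug ang",np.arctan2(d[1],d[0]),np.hypot(*d))
print(np.arctan2(-31,38))
s=ctrl.sense(); import scipy.spatial.transform as st
print(st.Rotation.from_rotvec(s["eef_rot"]).as_matrix().round(3).tolist(), s["ft_force"])
E
```

```text
block [ 0.56912746 -0.06131669] -0.31178555148022696 resid [[1.7, 1.2], [0.7, -2.1], [-1.8, -1.3], [-0.7, 2.1]]
axis [ 0.5576 -0.0977] [  0.2 -38.2]
post [ 0.4949 -0.0567] [-72.1 -18.4]
knob [ 6.362e-01 -5.000e-04] [45.2 78.4]
lens [0.577  0.0535] [-27.7 111.7]
port [ 0.5037 -0.0266] [-72.9  13. ]
lpin [ 0.584  -0.1393] [ 38.1 -69.7]
cpin [ 0.526 -0.036] [-48.9  10.9]
lug [ 0.5116 -0.0869] [-46.9 -42. ]
lever yaw -0.2787588404851442 0.0749488205589244
crank yaw 0.019087521267094787 0.05998603530252485
lug ang -3.0781285062140538 0.04700622540687813
-0.6842947916611498
[[0.934, 0.358, -0.0], [0.358, -0.934, -0.0], [-0.0, 0.0, -1.0]] [-0.10945617  0.60587424  0.0413195 ]
```

Call:
send_rows([
  [0.0241, 0.04, 0, -4.6, 0.45],
  [0.0241, 0.04, 0, -4.6, 0.45],
  [0.0241, 0.04, 0, -4.6, 0.45],
  [0.0241, 0.04, 0, -4.6, 0.45],
  [0.0241, 0.04, 0, -4.6, 0.45],
  [0.0241, 0.04, 0, -4.6, 0.45],
  [0.0241, 0.04, 0, -4.6, 0.45],
  [0.0241, 0.04, 0, -4.6, 0.45],
  [0.0241, 0.04, 0, -4.6, 0.45],
  [0.0241, 0.04, 0, -4.6, 0.45],
  [0.0241, 0.04, 0, -4.6, 0.45],
  [0.0241, 0.04, 0, -4.6, 0.45],
])

```text
time: 2.45
eef_pos: [0.4957, -0.0551, 0.2317]
eef_rot: [3.001, -0.93, 0.002]
ft_force: [0.3, -0.2, 0.0]
opening: 0.0385
```

Call:
send_rows([
  [0, 0, -0.03, 0, 0.45],
  [0, 0, 0, 0, 0.45],
  [0, 0, 0, 0, 0.45],
])

```text
time: 2.75
eef_pos: [0.4943, -0.057, 0.201]
eef_rot: [3.002, -0.924, -0.003]
ft_force: [-1.0, -0.6, -0.4]
opening: 0.0387
```

Call:
send_rows([
  [0, 0, -0.03, 0, 0.45],
  [0, 0, -0.03, 0, 0.45],
  [0, 0, -0.03, 0, 0.45],
  [0, 0, -0.03, 0, 0.45],
  [0, 0, -0.03, 0, 0.45],
  [0, 0, 0, 0, 0.45],
  [0, 0, 0, 0, 0.45],
])

```text
time: 3.45
eef_pos: [0.4953, -0.0581, 0.0524]
eef_rot: [3.002, -0.927, 0.001]
ft_force: [0.2, 0.3, 0.3]
opening: 0.0384
```

```bash
python3 - <<'E'
from h import *
p=eyes.camera("side"); a=p["pixels"][180:380,250:517,::-1]; cv2.imwrite("pics/s1.png",cv2.resize(a,None,fx=3,fy=3,interpolation=cv2.INTER_CUBIC)); print(ctrl.sense()["ft_force"])
# arc plan: lever yaw steps
A=np.array([.5576,-.0977]);
import json; t,y=json.load(open("block.json")); R=np.array([[np.cos(y),-np.sin(y)],[np.sin(y),np.cos(y)]])
A=R@[0,-.039]+t; print(A)
for q in np.arange(-.279,2.2,.15): 
  a=y+np.pi+q; print(round(q,3),(A+.075*np.array([np.cos(a),np.sin(a)])).round(4))
E
```

```text
[ 0.1807629  -0.55564101  0.40931672]
[ 0.55716387 -0.0984364 ]
-0.279 [ 0.4949 -0.0567]
-0.129 [ 0.4893 -0.0664]
0.021 [ 0.4853 -0.0769]
0.171 [ 0.4829 -0.0879]
0.321 [ 0.4822 -0.0991]
0.471 [ 0.4831 -0.1103]
0.621 [ 0.4857 -0.1213]
0.771 [ 0.4899 -0.1317]
0.921 [ 0.4957 -0.1414]
1.071 [ 0.5028 -0.1501]
1.221 [ 0.5111 -0.1576]
1.371 [ 0.5204 -0.1638]
1.521 [ 0.5306 -0.1686]
1.671 [ 0.5414 -0.1718]
1.821 [ 0.5525 -0.1733]
1.971 [ 0.5638 -0.1731]
2.121 [ 0.5749 -0.1713]
```

View pics/s1.png

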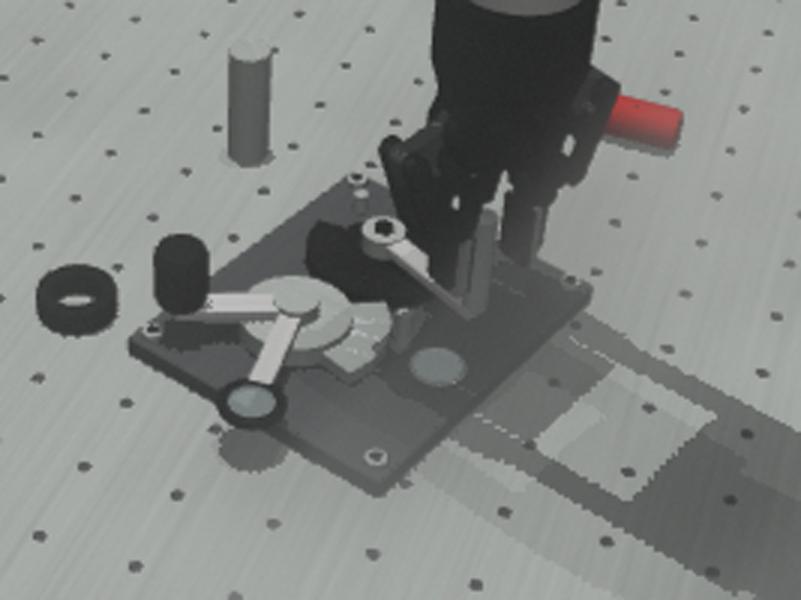

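The post stands between the two fingers, at about (485,260). I'll sweep it round.

Call:
send_rows([
  [-0.006, -0.0085, 0, 8.5, 0.45],
  [-0.004, -0.0105, 0, 8.5, 0.45],
  [-0.0024, -0.011, 0, 8.5, 0.45],
  [-0.0007, -0.0112, 0, 8.5, 0.45],
  [0.0009, -0.0112, 0, 8.5, 0.45],
  [0.0026, -0.011, 0, 8.5, 0.45],
  [0.0042, -0.0104, 0, 8.5, 0.45],
  [0.0058, -0.0097, 0, 8.5, 0.45],
  [0, 0, 0, 0, 0.45],
])

```text
time: 4.4
eef_pos: [0.4972, -0.1422, 0.0538]
eef_rot: [3.003, 0.912, 0.005]
ft_force: [-0.5, 0.4, 0.5]
opening: 0.0383
```

Call:
send_rows([
  [0.0024, -0.0029, 0, 2.86, 0.45],
  [0.0024, -0.0029, 0, 2.86, 0.45],
  [0.0024, -0.0029, 0, 2.86, 0.45],
  [0.0028, -0.0025, 0, 2.86, 0.45],
  [0.0028, -0.0025, 0, 2.86, 0.45],
  [0.0028, -0.0025, 0, 2.86, 0.45],
  [0.0031, -0.0021, 0, 2.86, 0.45],
  [0.0031, -0.0021, 0, 2.86, 0.45],
  [0.0031, -0.0021, 0, 2.86, 0.45],
  [0.0034, -0.0016, 0, 2.86, 0.45],
  [0.0034, -0.0016, 0, 2.86, 0.45],
  [0.0034, -0.0016, 0, 2.86, 0.45],
])

```text
time: 5.6
eef_pos: [0.5301, -0.1679, 0.0528]
eef_rot: [2.605, 1.755, -0.001]
ft_force: [-5.1, 1.0, 1.7]
opening: 0.0384
```

```bash
python3 - <<'E'
from h import *
p=eyes.camera("top"); a=p["pixels"][150:350,230:497,::-1]; cv2.imwrite("pics/t1.png",cv2.resize(a,None,fx=3,fy=3,interpolation=cv2.INTER_CUBIC)); print(ctrl.sense()["ft_force"])
E
```

```text
[-3.7097952  -0.97748092  1.10261037]
```

View pics/t1.png

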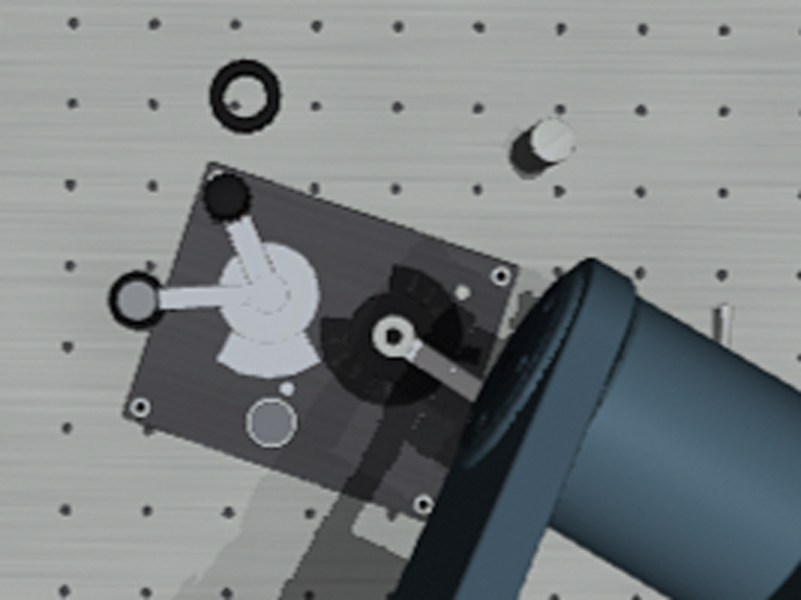

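The lever has turned to roughly 1.3 rad. The notch (from (390,270) to (320,320)) still needs about 30° to face the crank. I'll carry on, then slow down.

Call:
send_rows([
  [0.0036, -0.0011, 0, 2.86, 0.45],
  [0.0036, -0.0011, 0, 2.86, 0.45],
  [0.0036, -0.0011, 0, 2.86, 0.45],
  [0.0037, -0.0005, 0, 2.86, 0.45],
  [0.0037, -0.0005, 0, 2.86, 0.45],
  [0.0037, -0.0005, 0, 2.86, 0.45],
])

```text
time: 6.25
eef_pos: [0.5519, -0.1733, 0.0525]
eef_rot: [2.314, 2.124, -0.002]
ft_force: [-5.9, -1.4, 0.5]
opening: 0.0383
```

Call:
send_rows([
  [0.0019, 0, 0, 1.4, 0.45],
  [0.0019, 0, 0, 1.4, 0.45],
])

```text
time: 6.45
eef_pos: [0.5558, -0.1734, 0.0524]
eef_rot: [2.262, 2.179, -0.002]
ft_force: [-4.0, -3.6, 1.5]
opening: 0.0381
```

Call:
send_rows([
  [0.0019, 0, 0, 1.4, 0.45],
  [0.0019, 0, 0, 1.4, 0.45],
])

```text
time: 6.65
eef_pos: [0.5596, -0.1735, 0.0525]
eef_rot: [2.208, 2.233, -0.002]
ft_force: [-4.4, -2.8, 1.0]
opening: 0.0384
```

Call:
send_rows([
  [0.001, 0, 0, 0.8, 0.45],
  [0.001, 0, 0, 0.8, 0.45],
])

```text
time: 6.85
eef_pos: [0.5616, -0.1735, 0.0524]
eef_rot: [2.177, 2.263, -0.002]
ft_force: [-3.7, -3.5, 1.2]
opening: 0.0384
```

Call:
send_rows([
  [0.001, 0, 0, 0.8, 0.45],
  [0.001, 0, 0, 0.8, 0.45],
])

```text
time: 7.05
eef_pos: [0.5636, -0.1734, 0.0524]
eef_rot: [2.145, 2.293, -0.002]
ft_force: [-5.0, -2.2, 0.4]
opening: 0.0384
```

Call:
send_rows([
  [0.001, 0.0001, 0, 0.8, 0.45],
  [0.001, 0.0001, 0, 0.8, 0.45],
])

```text
time: 7.25
eef_pos: [0.5657, -0.1733, 0.0524]
eef_rot: [2.113, 2.323, -0.002]
ft_force: [-3.4, -3.2, 0.9]
opening: 0.0387
```

Call:
send_rows([
  [0.001, 0.0001, 0, 0.8, 0.45],
])

```text
time: 7.35
eef_pos: [0.5667, -0.1732, 0.0524]
eef_rot: [2.096, 2.338, -0.002]
ft_force: [-5.5, -3.2, 0.1]
opening: 0.0382
```

Call:
send_rows([
  [0.001, 0.0001, 0, 0.8, 0.45],
])

```text
time: 7.45
eef_pos: [0.5677, -0.1731, 0.0524]
eef_rot: [2.08, 2.353, -0.002]
ft_force: [-3.3, -3.7, 0.4]
opening: 0.0385
```

Call:
send_rows([
  [0.001, 0.0001, 0, 0.8, 0.45],
])

```text
time: 7.55
eef_pos: [0.5688, -0.173, 0.0524]
eef_rot: [2.064, 2.367, -0.002]
ft_force: [-3.7, -3.1, 0.8]
opening: 0.0385
```

Call:
send_rows([
  [0.001, 0.0001, 0, 0.8, 0.45],
])

```text
time: 7.65
eef_pos: [0.5698, -0.1728, 0.0525]
eef_rot: [2.047, 2.382, -0.002]
ft_force: [-3.4, -3.6, 1.6]
opening: 0.0384
```

Call:
send_rows([
  [0.001, 0.0002, 0, 0.8, 0.45],
])

```text
time: 7.75
eef_pos: [0.5709, -0.1727, 0.0524]
eef_rot: [2.029, 2.396, -0.002]
ft_force: [-3.9, -4.3, 1.7]
opening: 0.0386
```

Call:
send_rows([
  [0.001, 0.0002, 0, 0.8, 0.45],
])

```text
time: 7.85
eef_pos: [0.5719, -0.1725, 0.0524]
eef_rot: [2.013, 2.41, -0.002]
ft_force: [-4.0, -3.8, 1.7]
opening: 0.0384
```

Call:
send_rows([
  [0.001, 0.0002, 0, 0.8, 0.45],
])

```text
time: 7.95
eef_pos: [0.5729, -0.1724, 0.0524]
eef_rot: [1.996, 2.424, -0.002]
ft_force: [-3.3, -3.2, 1.1]
opening: 0.0386
```

```bash
python3 - <<'E'
from h import *
p=eyes.camera("top"); a=p["pixels"][210:310,310:443,::-1]; cv2.imwrite("pics/t2.png",cv2.resize(a,None,fx=6,fy=6,interpolation=cv2.INTER_CUBIC)); print(ctrl.sense()["ft_force"])
E
```

```text
[-2.32048582 -4.77006067  1.24153187]
```

View pics/t2.png

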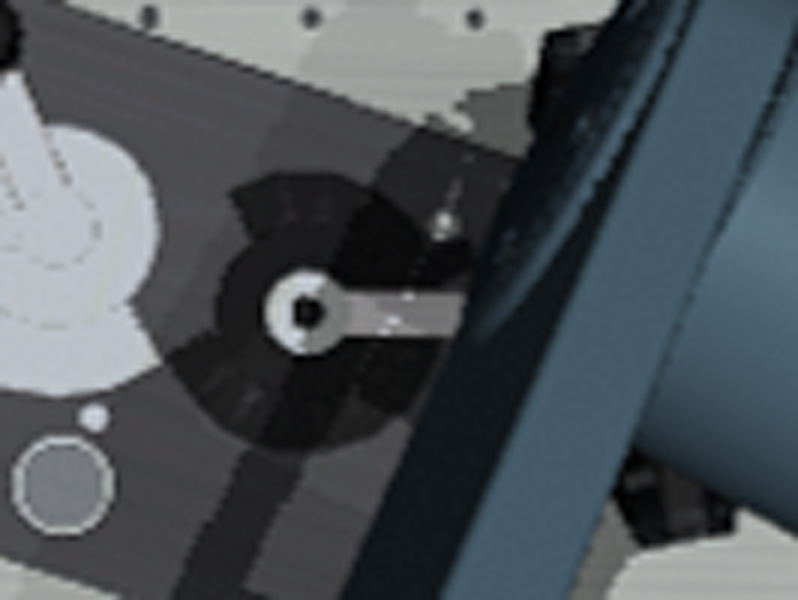

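The lug at (460,262) is now a few millimetres from the pin at (443,225), so only small steps remain.

Call:
send_rows([
  [0.001, 0.0002, 0, 0.8, 0.45],
])

```text
time: 8.1
eef_pos: [0.5739, -0.1722, 0.0524]
eef_rot: [1.979, 2.438, -0.002]
ft_force: [-4.4, -2.8, 0.6]
opening: 0.0387
```

Call:
send_rows([
  [0.001, 0.0002, 0, 0.8, 0.45],
])

```text
time: 8.2
eef_pos: [0.575, -0.172, 0.0524]
eef_rot: [1.962, 2.452, -0.002]
ft_force: [-3.2, -4.5, 1.3]
opening: 0.0385
```

Call:
send_rows([
  [0.0007, 0.0002, 0, 0.5, 0.45],
])

```text
time: 8.3
eef_pos: [0.5757, -0.1718, 0.0524]
eef_rot: [1.951, 2.46, -0.002]
ft_force: [-4.1, -3.4, 0.9]
opening: 0.0386
```

Call:
send_rows([
  [0.0007, 0.0002, 0, 0.5, 0.45],
])

```text
time: 8.4
eef_pos: [0.5763, -0.1717, 0.0524]
eef_rot: [1.94, 2.469, -0.002]
ft_force: [-5.3, -4.9, 1.7]
opening: 0.0383
```

Call:
send_rows([
  [0.0005, 0.0001, 0, 0.4, 0.45],
])

```text
time: 8.5
eef_pos: [0.5764, -0.1716, 0.0524]
eef_rot: [1.932, 2.476, -0.003]
ft_force: [-6.3, -4.9, 2.8]
opening: 0.0387
```

Call:
send_rows([
  [0.0005, 0.0001, 0, 0.4, 0.45],
])

```text
time: 8.6
eef_pos: [0.5765, -0.1715, 0.0523]
eef_rot: [1.924, 2.483, -0.004]
ft_force: [-7.8, -4.5, 4.0]
opening: 0.0383
```

Call:
send_rows([
  [0.0005, 0.0001, 0, 0.4, 0.45],
])

```text
time: 8.7
eef_pos: [0.5767, -0.1713, 0.0523]
eef_rot: [-1.915, -2.49, 0.004]
ft_force: [-9.1, -5.0, 4.7]
opening: 0.0389
```

Force rises from 4.5 to 10 N while the tool stalls, so the lever is home. I'll back off and lift.

Call:
send_rows([
  [-0.005, -0.001, 0, 0, 0.45],
  [-0.006, -0.001, 0, 0, 0.45],
  [0, 0, 0, 0, 0.45],
])

```text
time: 9.0
eef_pos: [0.5664, -0.1721, 0.0516]
eef_rot: [1.913, 2.491, 0.001]
ft_force: [0.6, 1.1, 0.9]
opening: 0.0383
```

Call:
send_rows([
  [0, 0, 0.02, 0, 0.45],
  [0, 0, 0.03, 0, 0.5],
  [0, 0, 0.04, 0, 0.5],
  [0, 0, 0.04, 0, 0.5],
  [0, 0, 0, 0, 0.5],
])

```text
time: 9.5
eef_pos: [0.5707, -0.1739, 0.1885]
eef_rot: [1.905, 2.483, 0.004]
ft_force: [0.6, -0.7, -0.0]
opening: 0.0427
```

```bash
python3 - <<'E'
from h import *
import json; t,y=json.load(open("block.json")); R=np.array([[np.cos(y),-np.sin(y)],[np.sin(y),np.cos(y)]])
s=ctrl.sense(); print(s["eef_pos"],s["joint_pos"]); import scipy.spatial.transform as st
M=st.Rotation.from_rotvec(s["eef_rot"]).as_matrix(); print("tool y deg",np.degrees(np.arctan2(M[1,1],M[0,1])))
C=R@[0,.039]+t; print("crank axis",C,"knob ang0",np.degrees(y)+40+1)
P=None
for k in range(0,19):
  q=.019+k*.1; a=y+np.radians(40)+q; X=C+.06*np.array([np.cos(a),np.sin(a)]); print(round(q,3),X.round(4),"" if P is None else ((X-P)*1e3).round(1)); P=X
E
```

```text
[ 0.57065465 -0.17386613  0.18854506] [-4.94722704e-01  2.59546046e-01  1.60221228e+00  3.94682974e-04
  1.26736796e+00 -7.56718263e-01]
tool y deg 15.006830190857245
crank axis [ 0.58109104 -0.02419698] knob ang0 23.136003787024137
0.019 [ 6.362e-01 -5.000e-04] 
0.119 [0.6336 0.0048] [-2.6  5.4]
0.219 [0.6304 0.0099] [-3.2  5.1]
0.319 [0.6268 0.0147] [-3.7  4.8]
0.419 [0.6227 0.0191] [-4.1  4.4]
0.519 [0.6181 0.023 ] [-4.5  3.9]
0.619 [0.6132 0.0265] [-4.9  3.5]
0.719 [0.608  0.0294] [-5.2  3. ]
0.819 [0.6025 0.0318] [-5.5  2.4]
0.919 [0.5968 0.0337] [-5.7  1.9]
1.019 [0.591 0.035] [-5.9  1.3]
1.119 [0.585  0.0357] [-6.   0.7]
1.219 [0.579  0.0358] [-6.   0.1]
1.319 [0.573  0.0353] [-6.  -0.5]
1.419 [0.5671 0.0342] [-5.9 -1.1]
1.519 [0.5614 0.0325] [-5.8 -1.7]
1.619 [0.5558 0.0302] [-5.6 -2.2]
1.719 [0.5505 0.0274] [-5.3 -2.8]
1.819 [0.5455 0.0241] [-5.  -3.3]
```

Call:
send_rows([
  [0.0065, 0.0173, 0, -8.2, 0.6],
  [0.0065, 0.0173, 0, -8.2, 0.6],
  [0.0065, 0.0173, 0, -8.2, 0.6],
  [0.0065, 0.0173, 0, -8.2, 0.6],
  [0.0065, 0.0173, 0, -8.2, 0.6],
  [0.0065, 0.0173, 0, -8.2, 0.6],
  [0.0065, 0.0173, 0, -8.2, 0.6],
  [0.0065, 0.0173, 0, -8.2, 0.6],
  [0.0065, 0.0173, 0, -8.2, 0.6],
  [0.0065, 0.0173, 0, -8.2, 0.6],
  [0, 0, 0, 0, 0.6],
])

```text
time: 10.6
eef_pos: [0.6321, 0.003, 0.1808]
eef_rot: [-3.078, -0.626, -0.0]
ft_force: [-0.8, -0.9, -0.4]
opening: 0.0513
```

```bash
python3 - <<'E'
from h import *
s=ctrl.sense(); print(s["eef_pos"]); import scipy.spatial.transform as st
M=st.Rotation.from_rotvec(s["eef_rot"]).as_matrix(); print("tool y deg",np.degrees(np.arctan2(M[1,1],M[0,1])),s["opening"])
p=eyes.camera("side"); a=p["pixels"][180:380,250:517,::-1]; cv2.imwrite("pics/s2.png",cv2.resize(a,None,fx=3,fy=3,interpolation=cv2.INTER_CUBIC))
E
```

```text
[0.63205507 0.0029972  0.18077374]
tool y deg -67.00162169743435 0.051306094829575905
```

View pics/s2.png

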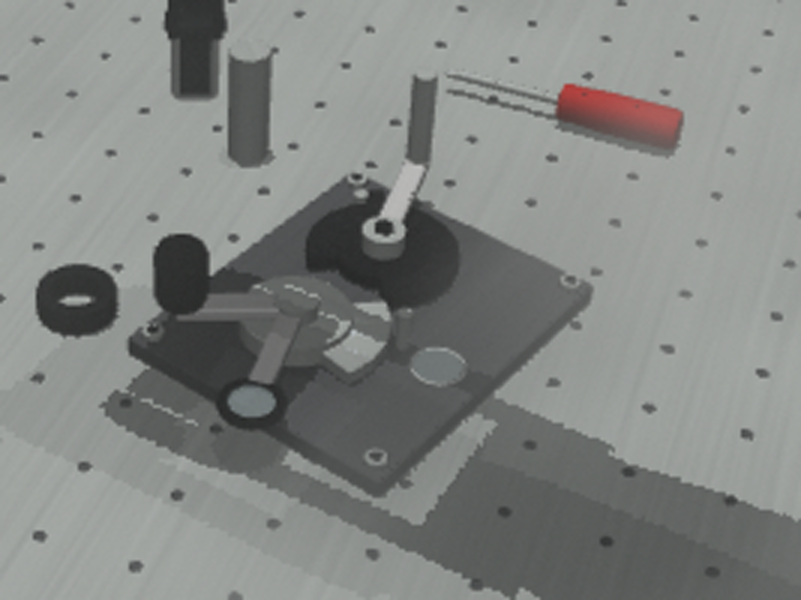

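The lever stays where I left it, with the post top at (425,75) and the notch facing the crank. The knob at (181,270) hasn't moved. Now I'll lower the gripper over the knob.

Call:
send_rows([
  [0.004, -0.0035, -0.02, 0, 0.6],
  [0, 0, -0.04, 0, 0.6],
  [0, 0, -0.03, 0, 0.6],
  [0, 0, 0, 0, 0.6],
])

```text
time: 11.05
eef_pos: [0.6316, -0.003, 0.0859]
eef_rot: [-3.074, -0.629, 0.014]
ft_force: [-0.1, 0.9, -0.9]
opening: 0.0515
```

Call:
send_rows([
  [0, 0, -0.02, 0, 0.6],
  [0, 0, -0.02, 0, 0.6],
  [0, 0, -0.008, 0, 0.6],
  [0, 0, 0, 0, 0.6],
])

```text
time: 11.45
eef_pos: [0.6354, -0.0031, 0.0432]
eef_rot: [-3.078, -0.628, 0.002]
ft_force: [-1.1, 0.1, 0.1]
opening: 0.0511
```

Call:
send_rows([
  [-0.0018, 0.008, 0, 5.73, 0.6],
  [-0.0016, 0.0026, 0, 2.86, 0.6],
  [-0.0016, 0.0026, 0, 2.86, 0.6],
  [-0.0018, 0.0024, 0, 2.86, 0.6],
  [-0.0018, 0.0024, 0, 2.86, 0.6],
])

```text
time: 11.95
eef_pos: [0.6286, 0.0144, 0.0455]
eef_rot: [2.946, 1.083, 0.004]
ft_force: [0.7, -2.5, -0.4]
opening: 0.0514
```

Call:
send_rows([
  [-0.002, 0.0022, 0, 2.86, 0.6],
  [-0.002, 0.0022, 0, 2.86, 0.6],
])

```text
time: 12.15
eef_pos: [0.6246, 0.0187, 0.0455]
eef_rot: [2.889, 1.228, 0.004]
ft_force: [1.8, -3.7, -0.6]
opening: 0.0513
```

Call:
send_rows([
  [-0.0022, 0.002, 0, 2.86, 0.6],
  [-0.0022, 0.002, 0, 2.86, 0.6],
])

```text
time: 12.35
eef_pos: [0.6203, 0.0227, 0.0455]
eef_rot: [2.824, 1.371, 0.004]
ft_force: [0.6, -3.1, -0.3]
opening: 0.0515
```

Force is about 3 N and the crank is already past its jam angle, so it turns freely.

Call:
send_rows([
  [-0.0025, 0.0017, 0, 2.86, 0.6],
  [-0.0025, 0.0017, 0, 2.86, 0.6],
  [-0.0026, 0.0015, 0, 2.86, 0.6],
  [-0.0026, 0.0015, 0, 2.86, 0.6],
])

```text
time: 12.75
eef_pos: [0.6104, 0.0292, 0.0456]
eef_rot: [2.673, 1.645, 0.004]
ft_force: [1.8, -1.9, -0.8]
opening: 0.0514
```

Call:
send_rows([
  [-0.0028, 0.0012, 0, 2.86, 0.6],
  [-0.0028, 0.0012, 0, 2.86, 0.6],
  [-0.0029, 0.001, 0, 2.86, 0.6],
  [-0.0029, 0.001, 0, 2.86, 0.6],
  [-0.003, 0.0007, 0, 2.86, 0.6],
  [-0.003, 0.0007, 0, 2.86, 0.6],
])

```text
time: 13.35
eef_pos: [0.5932, 0.035, 0.0457]
eef_rot: [2.397, 2.025, 0.004]
ft_force: [2.2, -2.4, -0.8]
opening: 0.051
```

Call:
send_rows([
  [-0.003, 0.0004, 0, 2.86, 0.6],
  [-0.003, 0.0004, 0, 2.86, 0.6],
  [-0.003, 0.0001, 0, 2.86, 0.6],
  [-0.003, 0.0001, 0, 2.86, 0.6],
  [-0.003, -0.0002, 0, 2.86, 0.6],
  [-0.003, -0.0002, 0, 2.86, 0.6],
])

```text
time: 13.95
eef_pos: [0.5755, 0.0357, 0.0459]
eef_rot: [2.067, 2.36, 0.004]
ft_force: [2.6, -0.4, 0.4]
opening: 0.0511
```

Call:
send_rows([
  [-0.003, -0.0004, 0, 2.86, 0.6],
  [-0.003, -0.0004, 0, 2.86, 0.6],
  [-0.0029, -0.0007, 0, 2.86, 0.6],
  [-0.0029, -0.0007, 0, 2.86, 0.6],
  [-0.0029, -0.001, 0, 2.86, 0.6],
  [-0.0029, -0.001, 0, 2.86, 0.6],
])

```text
time: 14.55
eef_pos: [0.5582, 0.0315, 0.046]
eef_rot: [1.692, 2.641, 0.004]
ft_force: [2.9, -0.3, -0.6]
opening: 0.0511
```

Call:
send_rows([
  [-0.0014, -0.0006, 0, 1.4, 0.6],
  [-0.0014, -0.0006, 0, 1.4, 0.6],
])

```text
time: 14.75
eef_pos: [0.5547, 0.0307, 0.0453]
eef_rot: [1.629, 2.681, 0.003]
ft_force: [2.7, 0.8, 1.3]
opening: 0.0514
```

Call:
send_rows([
  [-0.001, -0.0005, 0, 1.0, 0.6],
])

```text
time: 14.85
eef_pos: [0.5529, 0.0304, 0.0445]
eef_rot: [1.607, 2.697, 0.002]
ft_force: [2.0, 0.6, 1.6]
opening: 0.0512
```

Call:
send_rows([
  [-0.001, -0.0005, 0, 1.0, 0.6],
])

```text
time: 14.95
eef_pos: [0.5513, 0.0301, 0.0439]
eef_rot: [1.584, 2.712, 0.001]
ft_force: [3.3, 0.5, 1.8]
opening: 0.0514
```

Call:
send_rows([
  [-0.0007, -0.0005, 0, 0.7, 0.6],
])

```text
time: 15.05
eef_pos: [0.5502, 0.0296, 0.0435]
eef_rot: [1.568, 2.722, 0.0]
ft_force: [2.6, 1.2, 1.5]
opening: 0.0509
```

Call:
send_rows([
  [-0.0007, -0.0005, 0, 0.7, 0.6],
])

```text
time: 15.15
eef_pos: [0.5493, 0.0292, 0.0433]
eef_rot: [-1.551, -2.732, -0.0]
ft_force: [2.8, 2.5, 1.6]
opening: 0.0518
```

Call:
send_rows([
  [-0.0006, -0.0004, 0, 0.6, 0.6],
])

```text
time: 15.25
eef_pos: [0.5492, 0.0289, 0.0433]
eef_rot: [1.537, 2.739, 0.001]
ft_force: [5.8, 2.9, 0.1]
opening: 0.0512
```

Call:
send_rows([
  [-0.0006, -0.0004, 0, 0.6, 0.6],
])

```text
time: 15.35
eef_pos: [0.5491, 0.0286, 0.0434]
eef_rot: [1.522, 2.746, 0.003]
ft_force: [7.7, 3.6, -2.8]
opening: 0.0514
```

The force rises from 3 to 8.5 N and the tool stalls at the expected angle, so the crank is home. I'll back off and lift clear.

Call:
send_rows([
  [0.005, 0.0022, 0, 0, 0.6],
  [0.006, 0.0028, 0, 0, 0.6],
  [0, 0, 0, 0, 0.6],
])

```text
time: 15.65
eef_pos: [0.5593, 0.0334, 0.0429]
eef_rot: [-1.523, -2.747, 0.001]
ft_force: [-0.1, -0.5, 0.3]
opening: 0.0512
```

Call:
send_rows([
  [0, 0, 0.02, 0, 0.6],
  [0, 0, 0.03, 0, 0.6],
  [0, 0, 0.04, 0, 0.6],
  [0, 0, 0.04, 0, 0.6],
  [-0.04, 0, 0.02, 0, 0.6],
  [-0.04, 0, 0.02, 0, 0.6],
  [-0.04, 0, 0, 0, 0.6],
  [-0.04, 0, 0, 0, 0.6],
  [0, 0, 0, 0, 0.6],
])

```text
time: 16.55
eef_pos: [0.3943, 0.034, 0.2121]
eef_rot: [-1.522, -2.745, 0.003]
ft_force: [0.2, 0.4, 0.6]
opening: 0.0511
```

```bash
python3 - <<'E'
from h import *
for c in ["top","side"]:
    p=eyes.camera(c); a=p["pixels"][150:350,230:497,::-1] if c=="top" else p["pixels"][180:380,250:517,::-1]
    cv2.imwrite(f"pics/{c}9.png",cv2.resize(a,None,fx=3,fy=3,interpolation=cv2.INTER_CUBIC))
    for n,z in [("lens",.032),("post",.075),("collar",.016),("driver",.01)]:
        for q in eyes.masks_of(p,n)[:1]: print(c,n,np.round(q["pixel"]),at(p,q["pixel"],z).round(3))
E
```

```text
top lens [317. 255.] [ 0.568 -0.021  0.032]
top post [415. 200.] [ 0.664 -0.183  0.075]
top collar [316. 177.] [ 0.71  -0.016  0.016]
top driver [470. 310.] [ 0.473 -0.297  0.01 ]
side lens [355. 289.] [ 0.567 -0.007  0.032]
side post [336. 214.] [ 0.645 -0.13   0.075]
side collar [372. 288.] [ 0.548 -0.038  0.016]
side driver [442. 216.] [ 0.495 -0.293  0.01 ]
```

View pics/top9.png

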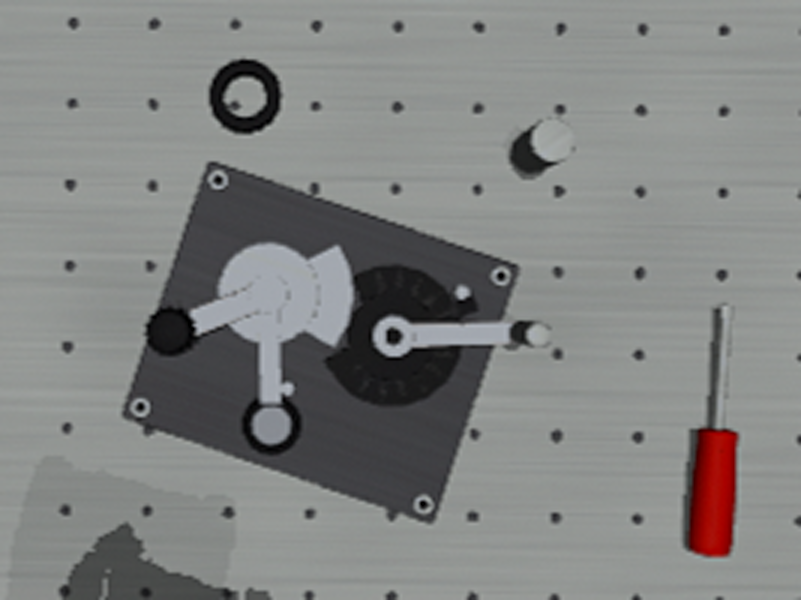

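View pics/side9.png

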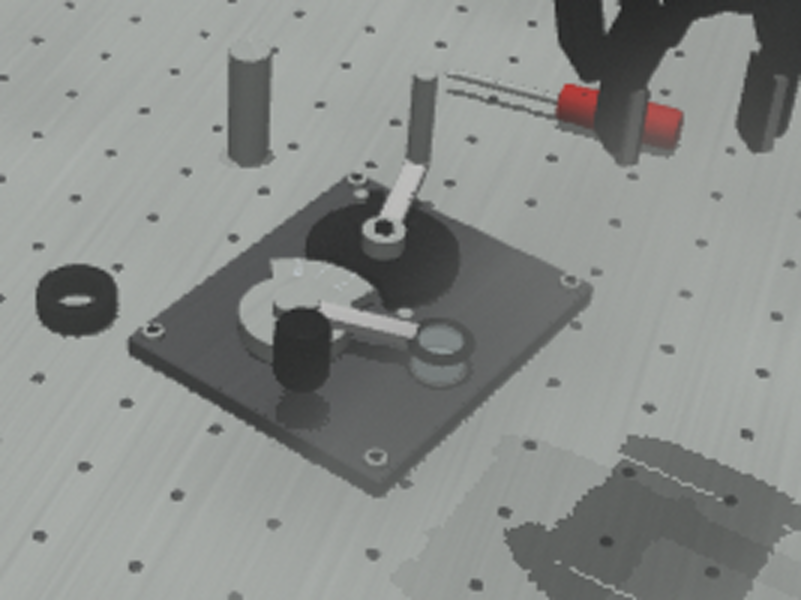

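The top view shows the lens ring centred at (270,425), the port having been at (271,422), with the lens arm against its pin. The lever lug is against its own pin, and the bystanders look unmoved. I'll do one numeric check and hand in.

```bash
python3 - <<'E'
from h import *
p=eyes.camera("top"); print("lens-port mm",(at(p,(230+270.5/3,150+425/3),.029)-at(p,(230+271/3,150+422/3),.012))[:2]*1e3)
s=ctrl.sense(); print(s["time"],s["ft_force"]); print(ctrl.finish_job())
E
```

```text
lens-port mm [-0.15412568  0.08020378]
17.1 [-0.6034319   0.13281036  0.06579286]
the job is handed in; nothing more can be done
None
```

The shutter is closed and the lens sits over the light port. I handed the job in at about 17 s of the 64 s allowed; it returned no verdict.

- **Lever:** I pushed the post counter-clockwise with the open fingers around it. At about 1.9 rad the tool stalled and the force rose from about 4.5 N to 10 N, so I backed off.
- **Crank:** I turned the knob the same way at about 3 N with no jam. Near 1.57 rad it stalled and the force rose to about 8.5 N. I backed off and lifted clear.
- **Final pictures:** The lens centre is about 0.2 mm from the port centre by my pixel reading. The calibration is only good to about 2 mm. The lens arm and the lever's lug are both against their pins. The gripper is away from everything, with wrist force near zero.
- **Bystanders:** Post, collar and driver appear in the same places as at the start.
- **Disagreements:** The trained networks disagreed with the pictures at the end. For the lens and the knob they had marked the whole crank since the start. In the last pictures they put the collar at a new place in the top view and on the block in the side view. I went by the pictures, where the collar had not moved.

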